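Shut and lock the sliding-lid pencil box

ROBOT

A 7-joint arm with a two-finger parallel gripper is mounted at the origin on the work surface. World frame = base frame: x ahead of the robot, y to its left, z up, the work surface at z = 0. Lengths are in m, angles in rad, forces in N, time in s.
With the tool pointing down it reaches from about 0.4 to 0.875 m from the base axis. Payload 19.3 kg.
Tool frame: the origin (TCP) lies at the very end of the fingers, on their centre line; the grasp point (between the pads) lies 19 mm behind it; y points along the fingers, x is the direction in which the jaws open and shut, and the axes are right-handed (so a half turn about y gives the same grasp; the last joint's range is limited). The gripper opens to 85 mm and grips with 20 to 120 N. Pads are 22 mm wide; open, the fingers measure 114 mm over their backs; the gripper's body (76 mm by 85 mm) begins 54 mm behind the grasp point. The pads swing forward as they close: fully open they stand 13 mm farther back than shut.
Start: joints at [-1.403, 0.521, -0.036, 1.599, 0.021, 1.021, -0.113], TCP at [0.147, 0.607, 0.231] pointing down, gripper open.
Joint ranges: [-2.91, 2.91], [-0.3, 2.13], [-1.5, 1.42], [0.17, 2.43], [-1.26, 4.41], [0.16, 1.93], [-2.52, 2.52]. Speed limits (rad/s): [1.89, 1.89, 2.39, 2.39, 3.01, 3.01, 3.01].

INTERFACE

Orientations are given as [roll, pitch, yaw] about the fixed x, y, z axes, in that order (R = Rz(yaw) Ry(pitch) Rx(roll)).
In Python, from workcell import bot gives the robot as it stands. The module is installed in compiled form; this text tells all that it offers.
- The arm moves only by the shell command python3 -m crank 'ROWS' [FORCE]. ROWS is JSON, a list of rows, each an object of numbers: "hand": the closure, from 0 (fully open) to 1 (shut); "dx", "dy", "dz": the shift along the tool's x, y, z in mm; "yaw": the turn about the tool's y in rad. In form: [{"hand": .., "dx": .., "dy": .., "dz": .., "yaw": ..}, ...]. A call has 1 to 12 rows; each row is the pose to reach, as a shift and turn from the pose commanded when the call began, along the tool's axes at that moment; what a row does not reach only later rows make up. A row lasts 1/12 s, in which the tool goes at most 41.7 mm and 7.16 degrees, less where a joint would pass 70% of its speed; a pose out of reach is approached as far as the arm can. A call with a gripper value outside its range is refused whole. The fingers move at their own pace and stop on an object; FORCE is the grip in N (left out, the last holds). Time passes only in rows, so rows that repeat a pose let the fingers close. It gives the time, the measured TCP pose, the force and the opening at its end, in the units of the state.
- bot.observe(): the state, without advancing time (a new reading comes with each control period).
- bot.grab_frame(name): name is "scene" or "side" or "wrist"; returns the picture (400x640x3 uint8, red, green, blue); there is no depth.
- bot.camera_info(name): a dict with "fx", "fy", "cx", "cy" (pixels), "dist" ([k1, k2, p1, p2, k3] as OpenCV has them; the pictures are not rectified), "rvec" (rotation vector, rad) and "tvec" (3), from world to camera coordinates, as OpenCV has them. Camera axes: x right, y down, z forward; pixel columns grow to the right and rows downward; lengths in m; the calibration is good to about 2 mm. A picture is of the moment at which its call begins: read the wrist's pose just before it. camera_info takes no time and is no camera call; for the wrist camera it gives the pose at the moment of the call.
- bot.job_done(): hands the job in, once; it reports no verdict.
The state is a dict: "clock": time; "qpos": joint angles; "qd": joint speeds; "joint_efforts": joint torques, N m; "position": TCP position; "tool_rot": TCP orientation; "force": force on the tool from outside, world axes, zero at the start; "moment": the same for the moment, N m; "grip_width": finger opening in m.
Only numpy, scipy, OpenCV 4.12 (cv2) and the standard library are available. Lean on these libraries where they do the work, as an engineer would, in place of code of your own. Each camera call takes 0.05 s, during which the arm holds its last target.

TASK

Shut and lock the wooden pencil box: push the upright peg along the long leg of its L-shaped slot until the lid is fully home, then push it sideways into the short leg right to the end. Just push with your fingertips and never pull the peg up; leave the tin, egg cup, stopwatch and slate where they are, and finish with your hand clear of everything.

Things in the scene. Friction and masses are not known exactly. Their poses are not given: they have to be found in the camera images.
- pencil_box: Pale wooden pencil box, 150 mm (its x) by 240 mm (its y), fixed on the 3 mm mat. Origin: centre of its underside, z up. Half x > 0 is a flat deck, top 54 mm above the origin, with an L-shaped slot 18 mm wide. Half x < 0 holds pencils under a sliding lid, top 46 mm up, its wall rim 51 mm; the lid, full box width under the deck, sticks out past the end at -y when open, up to 100 mm.
- peg_mid (a point): Middle of the exposed part of the dark wooden peg: upright, round, 14 mm in diameter, standing 46 mm above the deck (this point: 23 mm above the deck). It carries lid and bolt along; about 2 N moves it along the slot; it stays where it is left; the slot's ends are rigid stops. Fingers pushing it should keep about 10 mm above the deck.
- slot_corner (a point): Fixed point on the deck's top where the centre lines of the slot's two legs meet: box x = +20, y = +45, z = 54 mm. The long leg runs from here 100 mm along the box's -y (peg's axis from y = -55 to +45 mm), the short leg 30 mm along the box's +x. The peg has 2 mm play all round.
- slot_end (a point): Fixed point on the deck's top at the end of the short leg, where the peg's axis stands when locked (30 mm in the box's +x from slot_corner).
- lid (a joint): Travel of the sliding lid in m, along the box's +y: 0 at the open end of the slot, 0.100 to 0.102 fully shut (peg at the corner). Starts between 0.010 and 0.050.
- bolt (a joint): Travel of the peg across the lid in m, along the box's +x: 0 in the long leg, 0.030 to 0.032 at the end of the short leg (locked). The slot lets it move only when the lid is shut.
- peg (a joint): How far the peg is pulled up out of its seat in m: 0 seated, 0.020 at most. A weak spring (2 N) keeps it down.
- tin: Steel sharpening tin, round, 56 mm in diameter, 43 mm high, loose; origin at the centre of its underside. Bystander.
- egg_cup: Green ceramic egg cup holding sticks of chalk, 50 mm in diameter, 82 mm high with the chalk, loose; origin at the centre of its underside. Bystander.
- stopwatch: Plastic stopwatch lying flat, 56 mm in diameter, 14 mm thick, with a side button, loose; origin at the centre of its underside. Bystander.
- slate: Tiny writing slate in a wooden frame with brass hinges, lying flat, 104 by 124 by 8 mm, loose; origin at the centre of its underside. Bystander.

How it is judged:
On the way, in this order (a step that is already met when the one before it is completed fails the run):
1. the lid is pushed home, the peg at the corner of the slot (value of joint lid above 0.095 m), for 0.05 s.
2. the peg is pushed to the end of the short leg (value of joint lid above 0.095 m and value of joint bolt above 0.027 m), for 0.2 s.
At the end, for the whole second after the job is handed in: The lid is shut (lid joint over 0.095 m), the peg rests within 3 mm of the nominal end of the short leg (bolt joint over 0.027 m) and seated (raised less than 3 mm), and tin, egg cup, stopwatch and slate lie within 15 mm of their starts (all of step 2 and value of joint peg below 0.003 m and velocity of joint bolt between -0.005 and 0.005 m/s and distance of each of tin, egg_cup, stopwatch, slate from where it was at the start of the episode below 0.015 m); the robot touches nothing.
It fails at once if the peg is pulled up more than 6 mm (value of joint peg above 0.006 m).
It fails at once if a bystander is moved or lifted by more than 15 mm (distance of any of tin, egg_cup, stopwatch, slate from where it was at the start of the episode above 0.015 m).
It also fails if it takes over 38 s, if anything falls off the work surface, if the arm or the gripper's body presses on something with over 40 N, if the wrist force passes 120 N, or if a joint passes its speed limit or range.

## Working session

There is one attempt and no reset: what is moved stays moved. The work goes in short steps, Python scripts to look and compute and a shell command to move; the robot and the scene stay as the last step left them, time stands still between calls to the robot, and variables do not carry over. Pictures are saved under pics/ and viewed, and the job is handed in when it is done.

```bash
mkdir -p pics
python3 - <<'E'
from workcell import bot
import cv2
s=bot.observe(); print(s)
for n in ("scene","side","wrist"):
    print(n,bot.camera_info(n))
    cv2.imwrite(f"pics/{n}0.png",bot.grab_frame(n)[:,:,::-1])
E
```

```text
{'clock': 0.0, 'qpos': array([-1.40319581,  0.52201645, -0.03632529,  1.59996861,  0.02125276,
        1.02111921, -0.11278865]), 'qd': array([-0.00062735,  0.00118294,  0.00028098,  0.00058726, -0.00119789,
        0.00017621,  0.00049769]), 'joint_efforts': array([-4.46201338e-04, -9.27108765e+01,  1.97976843e+00, -3.69923508e+01,
        1.79027970e-02,  8.24169052e-03,  5.59962427e-05]), 'position': array([0.14720276, 0.60708435, 0.23073836]), 'tool_rot': array([-1.57092238e+00,  1.11862980e-03,  1.33302216e+00]), 'force': array([ 0.44500671,  0.0273897 , -0.28878883]), 'moment': array([-0.01664878, -0.03251779, -0.05622428]), 'grip_width': 0.08526735813211662}
scene {'fx': 386.8910168630334, 'fy': 386.8910168630334, 'cx': 323.2529316762832, 'cy': 191.31132111072745, 'dist': array([-0.03792613,  0.        ,  0.        ,  0.        ,  0.        ]), 'rvec': array([ 1.88549366,  1.66642345, -0.64322676]), 'tvec': array([-0.15633807, -0.35225711,  1.11294236])}
side {'fx': 438.96720554540366, 'fy': 438.96720554540366, 'cx': 313.08990067460843, 'cy': 201.8284643438104, 'dist': array([-0.04815441,  0.        ,  0.        ,  0.        ,  0.        ]), 'rvec': array([ 2.14968737, -0.20563217,  0.12270573]), 'tvec': array([-0.53397235,  0.18914388,  0.69233035])}
wrist {'fx': 279.92275460162045, 'fy': 279.92275460162045, 'cx': 313.90209999925946, 'cy': 197.72385373386228, 'dist': array([-0.03777484,  0.        ,  0.        ,  0.        ,  0.        ]), 'rvec': array([-2.26982893, -1.78691893, -0.27378088]), 'tvec': array([-0.62397781, -0.03969692,  0.3789161 ])}
```

View pics/scene0.png

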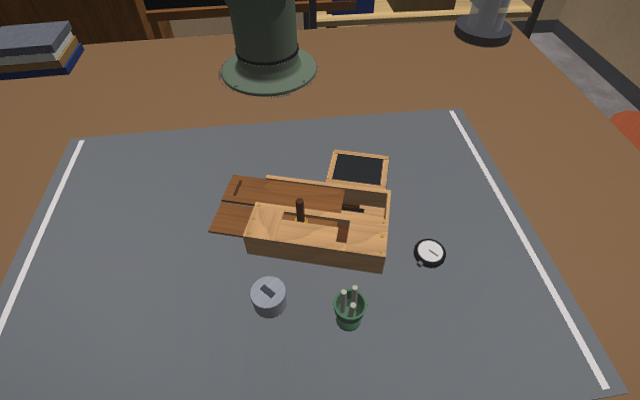

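View pics/side0.png

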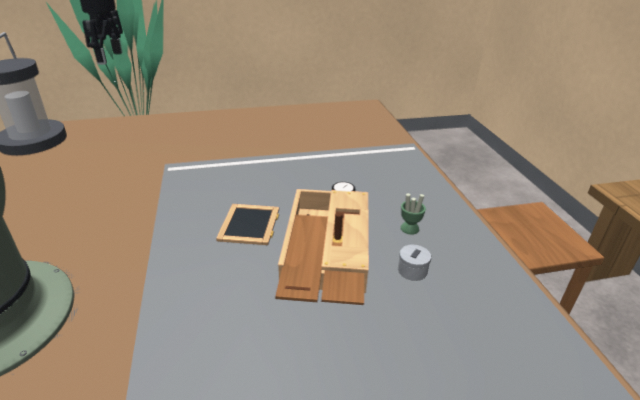

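View pics/wrist0.png

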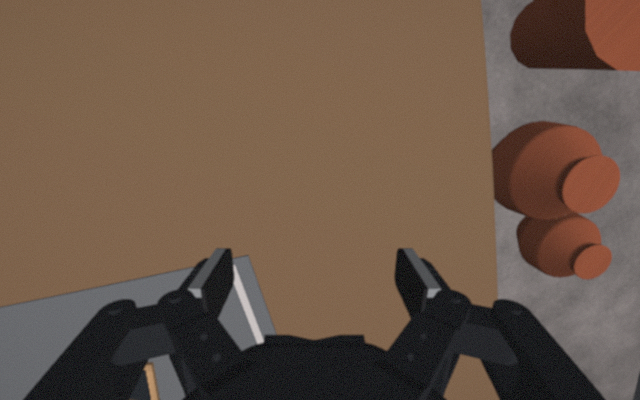

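Run:
```python
import cv2
a=cv2.imread("pics/scene0.png")[140:340,200:460]; cv2.imwrite("pics/sz.png",cv2.resize(a,(780,600),interpolation=cv2.INTER_CUBIC))
a=cv2.imread("pics/side0.png")[170:310,210:440]; cv2.imwrite("pics/dz.png",cv2.resize(a,None,fx=3.4,fy=3.4,interpolation=cv2.INTER_CUBIC))
```

```text
(no output)
```

View pics/sz.png

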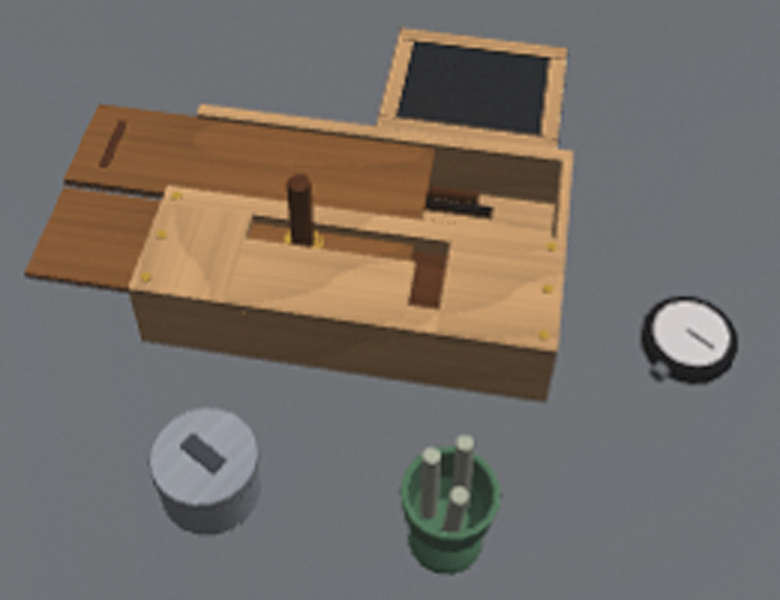

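View pics/dz.png

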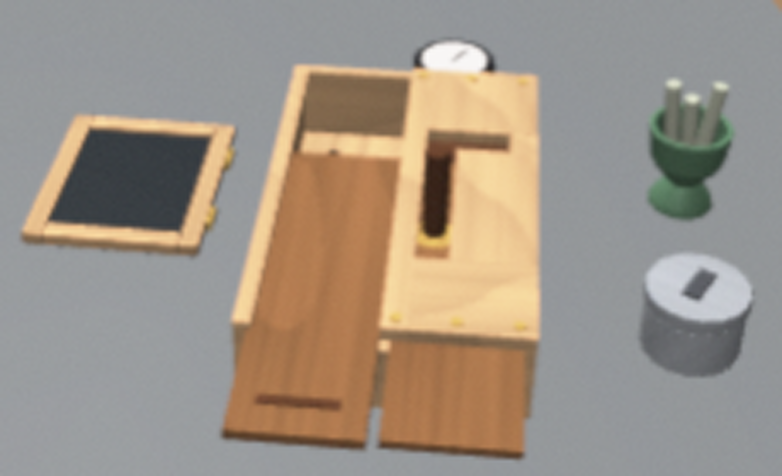

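```bash
cat > h.py <<'E'
import numpy as np,cv2
from workcell import bot
from scipy.optimize import least_squares
def proj(n,P):
    c=bot.camera_info(n);K=np.array([[c['fx'],0,c['cx']],[0,c['fy'],c['cy']],[0,0,1]])
    return cv2.projectPoints(np.array(P,float).reshape(-1,1,3),c['rvec'],c['tvec'],K,c['dist'])[0].reshape(-1,2)
def unproj(n,uv,z):
    c=bot.camera_info(n);K=np.array([[c['fx'],0,c['cx']],[0,c['fy'],c['cy']],[0,0,1]])
    p=cv2.undistortPoints(np.array(uv,float).reshape(-1,1,2),K,c['dist']).reshape(-1,2)
    R=cv2.Rodrigues(c['rvec'])[0];C=-R.T@c['tvec']
    d=np.c_[p,np.ones(len(p))]@R
    return C+d*((z-C[2])/d[:,2])[:,None]
def S(a): return (np.array(a,float)+.5)/3-.5+[200,140]
def D(a): return (np.array(a,float)+.5)/3.4-.5+[210,170]
def W(p,b):
    b=np.array(b,float).reshape(-1,3)/1000;c,s=np.cos(p[2]),np.sin(p[2])
    return np.c_[p[0]+c*b[:,0]-s*b[:,1],p[1]+s*b[:,0]+c*b[:,1],b[:,2]+.003]
E
python3 - <<'E'
from h import *
s=[((0,-120,54),(168,187)),((75,-120,54),(131,292)),((75,120,54),(551,350)),((-75,120,51),(572,152)),((-75,-120,51),(200,107)),((75,120,0),(547,400)),((75,-120,0),(143,341)),((11,54,54),(450,240)),((59,36,54),(410,303)),((59,54,54),(440,308)),((11,-64,54),(254,216)),((29,-64,54),(245,237))]
d=[((75,-120,54),(538,338)),((0,-120,54),(380,330)),((75,120,54),(538,76)),((0,120,54),(413,70)),((-75,120,51),(293,66)),((-75,-120,51),(233,322))]
sb,su=[a for a,_ in s],S([b for _,b in s]); db,du=[a for a,_ in d],D([b for _,b in d])
def r(p,f=0):
    return np.r_[(proj('scene',W(p,sb))-su).ravel(),(proj('side',W(p,db))-du).ravel()]
o=least_squares(r,[.6,0,0],loss='soft_l1',x_scale=[.1,.1,.1])
print(o.x); print(r(o.x).reshape(-1,2).round(1))
p=o.x
for b in np.array([[20,45,54],[50,45,54],[20,-55,54]]): print(W(p,b))
for n,u in (('scene',S([(304,241),(300,183)])),('side',D([(433,236),(438,150)]))):
    for z,k in((.057,0),(.103,1)):
        q=unproj(n,u[k:k+1],z)[0];dd=q[:2]-p[:2];c,s_=np.cos(p[2]),np.sin(p[2]);print(n,q,(c*dd[0]+s_*dd[1])*1e3,(-s_*dd[0]+c*dd[1])*1e3)
# bystanders, in zoomed pixels
for nm,uv,z in (('tin',(205,451),.046),('cup',(450,490),.065),('watch',(690,332),.017)): print(nm,unproj('scene',[S(uv)],z)[0])
for nm,uv,z in (('tin',(697,288),.046),('cup',(691,130),.065)): print(nm,unproj('side',[D(uv)],z)[0])
print(unproj('scene',S([(402,30),(567,48),(558,150),(380,125)]),.01))
E
```

```text
[ 0.58763678  0.0799143  -0.29172779]
[[-0.6  0.3]
 [-0.9 -1.3]
 [ 2.2 -0.3]
 [ 0.  -0.8]
 [-0.1 -1. ]
 [-0.2  0.2]
 [-0.2 -0. ]
 [ 0.2  0.1]
 [-0.8  0.1]
 [-0.1 -0. ]
 [-0.6 -0.7]
 [-0.   0.2]
 [ 0.4 -0.3]
 [ 1.3 -1.1]
 [-0.5 -0.7]
 [ 0.5 -1.1]
 [ 0.4 -0.8]
 [-0.3 -0.6]]
[[0.61973408 0.11726083 0.057     ]]
[[0.64846653 0.1086326  0.057     ]]
[[0.59097333 0.02148599 0.057     ]]
scene [0.60381396 0.04417878 0.057     ] 25.77147791841433 -29.572955579818643
scene [0.59908769 0.04439726 0.103     ] 21.18205482134824 -30.723018812683268
side [0.5931155  0.02901295 0.057     ] 19.886841912766403 -47.17495771187157
side [0.59699766 0.0416111  0.103     ] 19.981654377384757 -33.99257165092546
tin [ 0.7250918  -0.01765972  0.046     ]
cup [0.77075136 0.1012094  0.065     ]
watch [0.66780136 0.2635509  0.017     ]
tin [ 0.72054628 -0.02464198  0.046     ]
cup [0.75929093 0.086655   0.065     ]
[[0.37793242 0.13440034 0.01      ]
 [0.41237705 0.25193153 0.01      ]
 [0.51084735 0.22200803 0.01      ]
 [0.47287836 0.10564107 0.01      ]]
```

```bash
cat >> h.py <<'E'
BP=[0.58763678,0.0799143,-0.29172779]
from scipy.spatial.transform import Rotation as Ro
def st():
    s=bot.observe();R=Ro.from_euler('xyz',s['tool_rot']).as_matrix();d=s['position'][:2]-np.array(BP[:2]);c,n=np.cos(BP[2]),np.sin(BP[2])
    print('t',round(s['clock'],2),'pos',s['position'].round(4),'rot',s['tool_rot'].round(4),'F',s['force'].round(2),'w',round(s['grip_width'],4),'box',(np.array([c*d[0]+n*d[1],-n*d[0]+c*d[1]])*1e3).round(1))
    return s,R
def to(bx,by,z):
    s,R=st();T=W(BP,(bx,by,0))[0];T[2]=z
    print('->',T.round(4),'dtool mm',(R.T@(T-s['position'])*1e3).round(1),'yaw',round(float(s['tool_rot'][2]-(np.pi/2+BP[2])),4))
E
python3 -c "
from h import *
to(20,-80,.2)"
```

```text
t 0.15 pos [0.1472 0.6072 0.2309] rot [-1.5709e+00  8.0000e-04  1.3330e+00] F [-0.08 -0.97 -0.53] w 0.0855 box [-573.5  378.3]
-> [ 0.5838 -0.0025  0.2   ] dtool mm [-489.6   31.3 -567.9] yaw 0.0539
```

```bash
python3 -m crank '[{"hand":1,"dx":-40,"dy":0,"dz":-47,"yaw":0.054},{"hand":1,"dx":-65,"dy":0,"dz":-75,"yaw":0.054},{"hand":1,"dx":-90,"dy":0,"dz":-104,"yaw":0.054},{"hand":1,"dx":-115,"dy":0,"dz":-133,"yaw":0.054},{"hand":1,"dx":-140,"dy":0,"dz":-162,"yaw":0.054},{"hand":1,"dx":-165,"dy":0,"dz":-191,"yaw":0.054},{"hand":1,"dx":-190,"dy":0,"dz":-220,"yaw":0.054},{"hand":1,"dx":-215,"dy":0,"dz":-249,"yaw":0.054},{"hand":1,"dx":-240,"dy":0,"dz":-278,"yaw":0.054},{"hand":1,"dx":-265,"dy":0,"dz":-307,"yaw":0.054},{"hand":1,"dx":-290,"dy":0,"dz":-336,"yaw":0.054},{"hand":1,"dx":-315,"dy":0,"dz":-365,"yaw":0.054}]' 40
python3 -c "
from h import *
to(20,-80,.2)"
```

```text
clock: 1.15
position: [0.4284, 0.2135, 0.2314]
tool_rot: [-1.571, -0.0, 1.279]
force: [0.6, 1.0, -0.0]
grip_width: -0.0004
t 1.15 pos [0.4284 0.2135 0.2314] rot [-1.5708e+00 -1.0000e-04  1.2791e+00] F [ 0.63  1.03 -0.02] w -0.0004 box [-190.9   82.2]
-> [ 0.5838 -0.0025  0.2   ] dtool mm [-162.2   31.4 -210.9] yaw -0.0
```

```bash
python3 -m crank '[{"hand":1,"dx":-25,"dz":-32},{"hand":1,"dx":-50,"dz":-65},{"hand":1,"dx":-75,"dz":-98},{"hand":1,"dx":-100,"dz":-130},{"hand":1,"dx":-125,"dz":-163},{"hand":1,"dx":-150,"dz":-195,"dy":15},{"hand":1,"dx":-162,"dz":-211,"dy":31},{"hand":1,"dx":-162,"dz":-211,"dy":31},{"hand":1,"dx":-162,"dz":-211,"dy":31},{"hand":1,"dx":-162,"dz":-211,"dy":31}]'
python3 - <<'E'
from h import *
to(20,-80,.07)
cv2.imwrite("pics/w1.png",bot.grab_frame("wrist")[:,:,::-1])
a=bot.grab_frame("side")[100:310,210:440,::-1];cv2.imwrite("pics/d1.png",cv2.resize(a,None,fx=2.8,fy=2.8,interpolation=cv2.INTER_CUBIC))
E
```

```text
t 1.15 pos [0.4284 0.2135 0.2314] rot [-1.5708e+00 -1.0000e-04  1.2791e+00] F [ 0.63  1.03 -0.02] w -0.0004 box [-190.9   82.2]
-> [ 0.5838 -0.0025  0.07  ] dtool mm [-162.2  161.4 -210.9] yaw -0.0$[0]: bad value
```

View pics/w1.png

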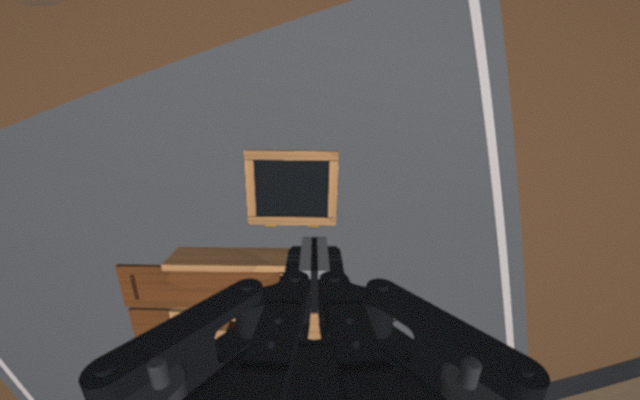

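View pics/d1.png

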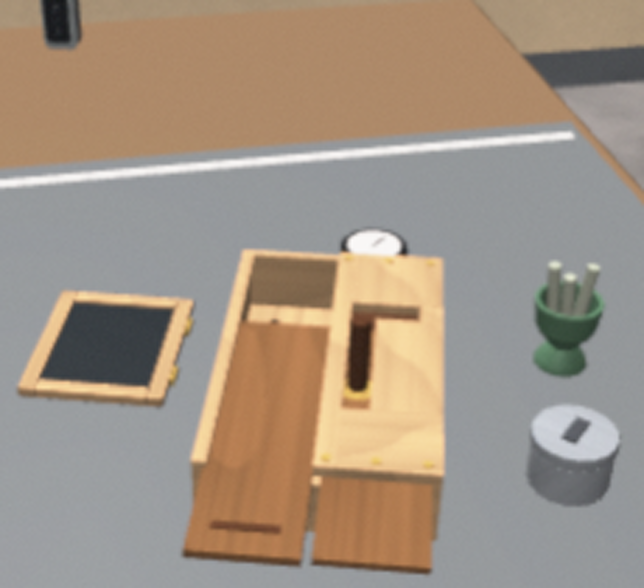

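The move was refused because every key must be present in each row. The arm hasn't moved. The pictures show the box, with the peg near side-zoom (357,390), and the bystanders all undisturbed. I'll resend with full rows.

```bash
python3 -m crank '[{"hand":1,"dx":-25,"dy":0,"dz":-32,"yaw":0},{"hand":1,"dx":-50,"dy":0,"dz":-65,"yaw":0},{"hand":1,"dx":-75,"dy":0,"dz":-98,"yaw":0},{"hand":1,"dx":-100,"dy":0,"dz":-130,"yaw":0},{"hand":1,"dx":-125,"dy":0,"dz":-163,"yaw":0},{"hand":1,"dx":-150,"dy":15,"dz":-195,"yaw":0},{"hand":1,"dx":-162,"dy":31,"dz":-211,"yaw":0},{"hand":1,"dx":-162,"dy":31,"dz":-211,"yaw":0},{"hand":1,"dx":-162,"dy":31,"dz":-211,"yaw":0}]'
python3 - <<'E'
from h import *
to(20,-80,.07)
cv2.imwrite("pics/w2.png",bot.grab_frame("wrist")[:,:,::-1])
a=bot.grab_frame("side")[100:310,210:440,::-1];cv2.imwrite("pics/d2.png",cv2.resize(a,None,fx=2.8,fy=2.8,interpolation=cv2.INTER_CUBIC))
E
```

```text
clock: 2.0
position: [0.5829, -0.0014, 0.1991]
tool_rot: [-1.569, 0.001, 1.277]
force: [-0.4, -0.2, 0.3]
grip_width: 0.0001
t 2.0 pos [ 0.5829 -0.0014  0.1991] rot [-1.5688e+00  1.1000e-03  1.2771e+00] F [-0.4  -0.24  0.31] w 0.0001 box [ 18.8 -79.3]
-> [ 0.5838 -0.0025  0.07  ] dtool mm [ -0.6 129.1  -1.4] yaw -0.002
```

View pics/w2.png

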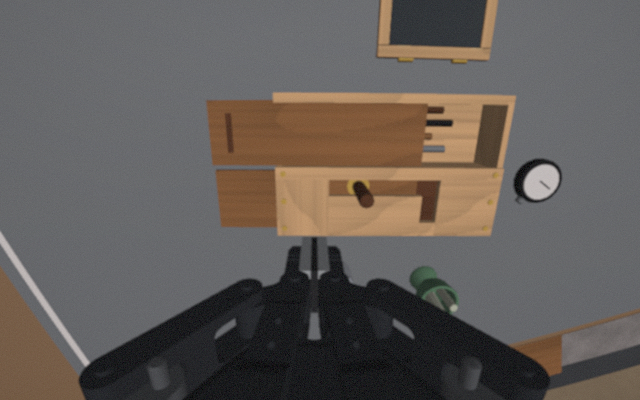

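View pics/d2.png

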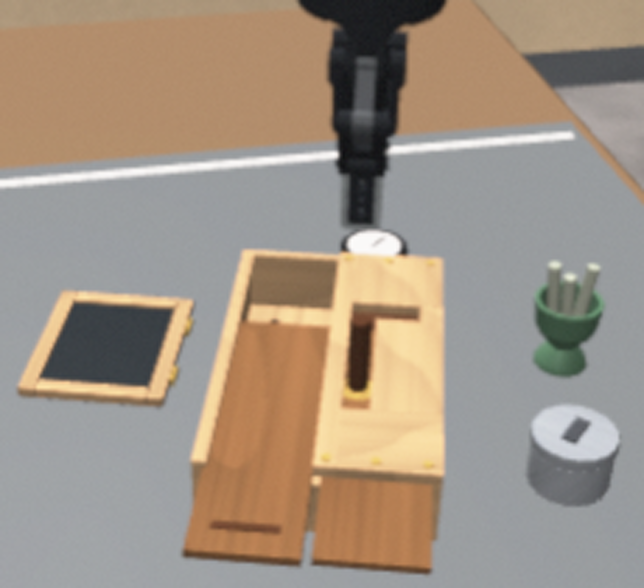

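Run:
```python
from h import *
c,s=np.cos(BP[2]),np.sin(BP[2])
def b(q):
    d=q[:2]-np.array(BP[:2]);return np.round([(c*d[0]+s*d[1])*1e3,(-s*d[0]+c*d[1])*1e3],1)
for uv,z in (((358,186),.057),((367,200),.103),((437,181),.057),((422,221),.057),((276,168),.057),((492,236),.057)): print(uv,b(unproj('wrist',[uv],z)[0]))
s_,R=st()
for z in (-.0,-.019,-.05,-.08):
  P=[s_['position']+R@np.array([dx,z,dz]) for dx in(-.011,.011) for dz in (-.011,.011)]
  print(z,proj('wrist',P).round(0).tolist())
```

```text
(358, 186) [ 18.8 -31.3]
(367, 200) [ 19.4 -30.1]
(437, 181) [13.1 52.3]
(422, 221) [58.6 41.6]
(276, 168) [  -0.4 -117.2]
(492, 236) [ 77.2 124.8]
t 2.1 pos [5.830e-01 5.000e-04 2.005e-01] rot [-1.5704e+00 -4.0000e-04  1.2799e+00] F [-0.41  0.72  1.18] w 0.0003 box [ 18.4 -77.4]
-0.0 [[296.0, 268.0], [295.0, 233.0], [334.0, 268.0], [335.0, 233.0]]
-0.019 [[294.0, 288.0], [293.0, 250.0], [336.0, 288.0], [337.0, 250.0]]
-0.05 [[288.0, 333.0], [287.0, 288.0], [342.0, 333.0], [344.0, 288.0]]
-0.08 [[280.0, 405.0], [277.0, 351.0], [351.0, 405.0], [354.0, 351.0]]
```

```bash
python3 -m crank '[{"hand":1,"dx":-1,"dy":25,"dz":-1,"yaw":0},{"hand":1,"dx":-1,"dy":50,"dz":-1,"yaw":0},{"hand":1,"dx":-1,"dy":75,"dz":-1,"yaw":0},{"hand":1,"dx":-1,"dy":100,"dz":-1,"yaw":0},{"hand":1,"dx":-1,"dy":115,"dz":-1,"yaw":0},{"hand":1,"dx":-1,"dy":125,"dz":-1,"yaw":0},{"hand":1,"dx":-1,"dy":130,"dz":-1,"yaw":0},{"hand":1,"dx":-1,"dy":130,"dz":-1,"yaw":0},{"hand":1,"dx":-1,"dy":130,"dz":-1,"yaw":0}]'
python3 - <<'E'
from h import *
to(20,30,.07)
cv2.imwrite("pics/w3.png",bot.grab_frame("wrist")[:,:,::-1])
a=bot.grab_frame("side")[100:310,210:440,::-1];cv2.imwrite("pics/d3.png",cv2.resize(a,None,fx=2.8,fy=2.8,interpolation=cv2.INTER_CUBIC))
st()
E
```

```text
clock: 2.85
position: [0.5843, -0.0014, 0.0712]
tool_rot: [-1.572, -0.0, 1.279]
force: [-0.0, 0.5, -1.0]
grip_width: -0.0004
t 2.85 pos [ 0.5843 -0.0014  0.0712] rot [-1.5718e+00 -5.0000e-04  1.2795e+00] F [-0.02  0.52 -0.99] w -0.0004 box [ 20.2 -78.8]
-> [0.6154 0.1029 0.07  ] dtool mm [108.8   1.3   0.2] yaw 0.0004
t 2.95 pos [ 0.5845 -0.0016  0.0714] rot [-1.5722e+00 -6.0000e-04  1.2792e+00] F [ 0.99  0.67 -0.25] w 0.0001 box [ 20.4 -79. ]
```

View pics/w3.png

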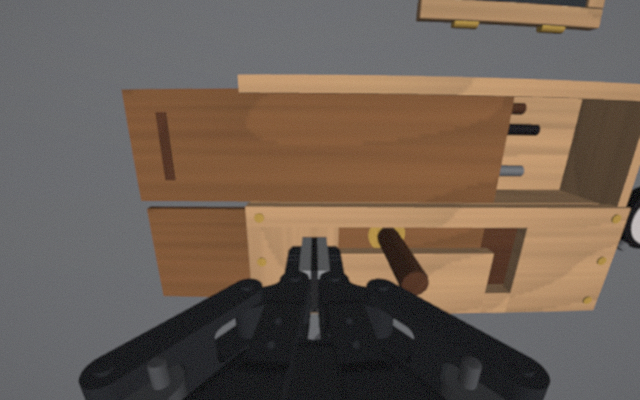

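View pics/d3.png

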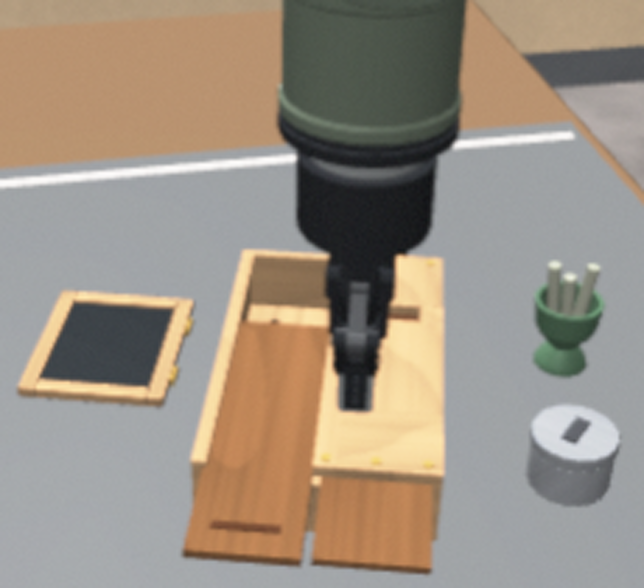

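```bash
python3 -m crank '[{"hand":1,"dx":10,"dy":1,"dz":0,"yaw":0},{"hand":1,"dx":20,"dy":1,"dz":0,"yaw":0},{"hand":1,"dx":25,"dy":1,"dz":0,"yaw":0},{"hand":1,"dx":30,"dy":1,"dz":0,"yaw":0},{"hand":1,"dx":35,"dy":1,"dz":0,"yaw":0},{"hand":1,"dx":40,"dy":1,"dz":0,"yaw":0},{"hand":1,"dx":46,"dy":1,"dz":0,"yaw":0},{"hand":1,"dx":52,"dy":1,"dz":0,"yaw":0},{"hand":1,"dx":58,"dy":1,"dz":0,"yaw":0},{"hand":1,"dx":64,"dy":1,"dz":0,"yaw":0}]'
python3 - <<'E'
from h import *
to(20,31,.07)
cv2.imwrite("pics/w4.png",bot.grab_frame("wrist")[:,:,::-1])
E
```

```text
clock: 3.78
position: [0.6025, 0.06, 0.0693]
tool_rot: [-1.571, 0.0, 1.279]
force: [0.2, -2.1, 1.7]
grip_width: -0.0004
t 3.78 pos [0.6025 0.06   0.0693] rot [-1.5708  0.      1.2789] F [ 0.19 -2.08  1.7 ] w -0.0004 box [ 20.  -14.8]
-> [0.6157 0.1039 0.07  ] dtool mm [45.8 -0.7 -0. ] yaw -0.0002
```

View pics/w4.png

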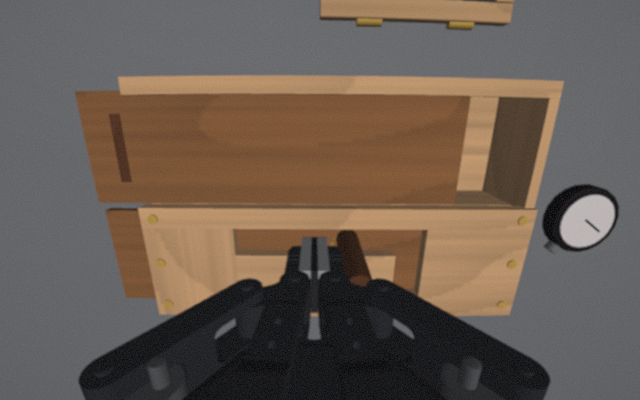

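The wrist view shows the peg at about (347,245), moving ahead of the fingers, with the lid most of the way in. I'll keep pushing.

```bash
python3 -m crank '[{"hand":1,"dx":6,"dy":0,"dz":0,"yaw":0},{"hand":1,"dx":12,"dy":0,"dz":0,"yaw":0},{"hand":1,"dx":18,"dy":0,"dz":0,"yaw":0},{"hand":1,"dx":23,"dy":0,"dz":0,"yaw":0},{"hand":1,"dx":28,"dy":0,"dz":0,"yaw":0},{"hand":1,"dx":32,"dy":0,"dz":0,"yaw":0},{"hand":1,"dx":36,"dy":0,"dz":0,"yaw":0}]' ; python3 -m crank '[{"hand":1,"dx":2,"dy":0,"dz":0,"yaw":0},{"hand":1,"dx":4,"dy":0,"dz":0,"yaw":0}]'
python3 - <<'E'
from h import *
to(20,31,.07)
cv2.imwrite("pics/w5.png",bot.grab_frame("wrist")[:,:,::-1])
E
```

```text
clock: 4.42
position: [0.6128, 0.0944, 0.0693]
tool_rot: [-1.571, 0.0, 1.279]
force: [0.6, -1.8, 0.0]
grip_width: 0.0003
clock: 4.58
position: [0.6139, 0.098, 0.0693]
tool_rot: [-1.571, 0.0, 1.279]
force: [-0.3, -2.5, -0.2]
grip_width: -0.0001
t 4.58 pos [0.6139 0.098  0.0693] rot [-1.5709  0.      1.2791] F [-0.3  -2.54 -0.23] w -0.0001 box [20.  24.9]
-> [0.6157 0.1039 0.07  ] dtool mm [ 6.1 -0.7 -0. ] yaw 0.0
```

View pics/w5.png

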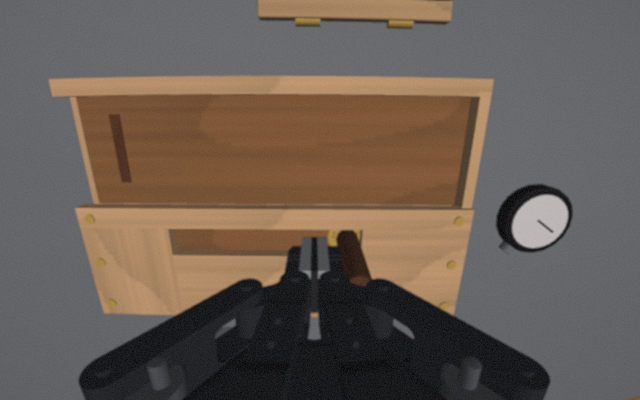

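```bash
python3 -m crank '[{"hand":1,"dx":2,"dy":0,"dz":0,"yaw":0},{"hand":1,"dx":4,"dy":0,"dz":0,"yaw":0}]'; python3 -m crank '[{"hand":1,"dx":1.5,"dy":0,"dz":0,"yaw":0},{"hand":1,"dx":3,"dy":0,"dz":0,"yaw":0}]'
```

```text
clock: 4.8
position: [0.6147, 0.1005, 0.0693]
tool_rot: [-1.57, 0.001, 1.278]
force: [-4.3, -14.3, 5.5]
grip_width: 0.0
clock: 4.97
position: [0.615, 0.1011, 0.0693]
tool_rot: [-1.57, 0.004, 1.277]
force: [-9.1, -22.3, 10.9]
grip_width: -0.0002
```

```bash
python3 -m crank '[{"hand":1,"dx":-5,"dy":0,"dz":0,"yaw":0},{"hand":1,"dx":-12,"dy":0,"dz":0,"yaw":0},{"hand":1,"dx":-25,"dy":0,"dz":0,"yaw":0},{"hand":1,"dx":-25,"dy":0,"dz":15,"yaw":0},{"hand":1,"dx":-25,"dy":0,"dz":35,"yaw":0},{"hand":1,"dx":-25,"dy":0,"dz":38,"yaw":0},{"hand":1,"dx":-15,"dy":0,"dz":38,"yaw":0},{"hand":1,"dx":0,"dy":0,"dz":38,"yaw":0},{"hand":1,"dx":14,"dy":0,"dz":38,"yaw":0},{"hand":1,"dx":14,"dy":0,"dz":38,"yaw":0},{"hand":1,"dx":14,"dy":0,"dz":38,"yaw":0}]'
python3 - <<'E'
from h import *
to(20,46,.07)
cv2.imwrite("pics/w6.png",bot.grab_frame("wrist")[:,:,::-1])
a=bot.grab_frame("scene")[140:340,200:460,::-1]; cv2.imwrite("pics/s6.png",cv2.resize(a,(780,600),interpolation=cv2.INTER_CUBIC))
E
```

```text
clock: 5.88
position: [0.5841, 0.1307, 0.069]
tool_rot: [-1.571, -0.0, 1.281]
force: [0.5, 0.2, -0.3]
grip_width: -0.0001
t 5.88 pos [0.5841 0.1307 0.069 ] rot [-1.5710e+00 -5.0000e-04  1.2811e+00] F [ 0.51  0.24 -0.29] w -0.0001 box [-18.   47.6]
-> [0.62   0.1182 0.07  ] dtool mm [ -1.7  -0.9 -38. ] yaw 0.002
```

View pics/w6.png

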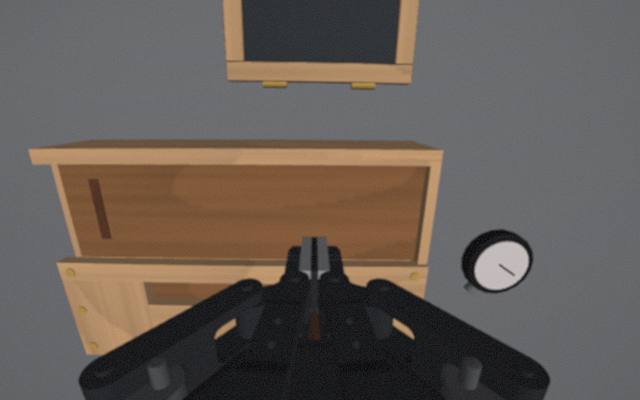

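View pics/s6.png

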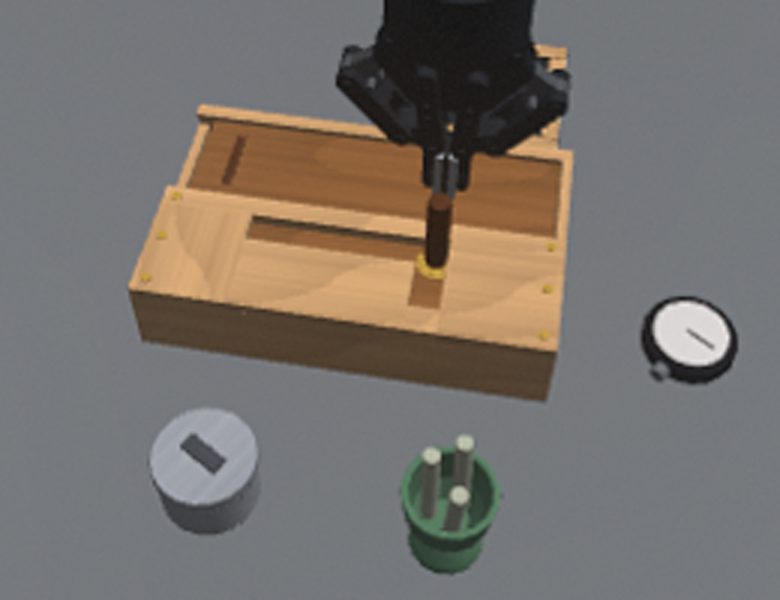

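```bash
python3 -m crank '[{"hand":1,"dx":-1,"dy":0,"dz":-7,"yaw":0},{"hand":1,"dx":-1,"dy":0,"dz":-12,"yaw":0},{"hand":1,"dx":-1,"dy":0,"dz":-16,"yaw":0},{"hand":1,"dx":-1,"dy":0,"dz":-20,"yaw":0},{"hand":1,"dx":-1,"dy":0,"dz":-24,"yaw":0},{"hand":1,"dx":-1,"dy":0,"dz":-28,"yaw":0},{"hand":1,"dx":-1,"dy":0,"dz":-32,"yaw":0},{"hand":1,"dx":-1,"dy":0,"dz":-36,"yaw":0},{"hand":1,"dx":-1,"dy":0,"dz":-40,"yaw":0},{"hand":1,"dx":-1,"dy":0,"dz":-43,"yaw":0},{"hand":1,"dx":-1,"dy":0,"dz":-45,"yaw":0}]'
python3 - <<'E'
from h import *
to(33,46,.07)
a=bot.grab_frame("scene")[140:340,200:460,::-1]; cv2.imwrite("pics/s7.png",cv2.resize(a,(780,600),interpolation=cv2.INTER_CUBIC))
E
```

```text
clock: 6.9
position: [0.6266, 0.1146, 0.0692]
tool_rot: [-1.571, 0.0, 1.279]
force: [-3.0, -0.3, 1.0]
grip_width: -0.0002
t 6.9 pos [0.6266 0.1146 0.0692] rot [-1.5707e+00  2.0000e-04  1.2788e+00] F [-2.95 -0.31  1.01] w -0.0002 box [27.3 44.4]
-> [0.6325 0.1145 0.07  ] dtool mm [ 1.6 -0.8 -5.7] yaw -0.0003
```

View pics/s7.png

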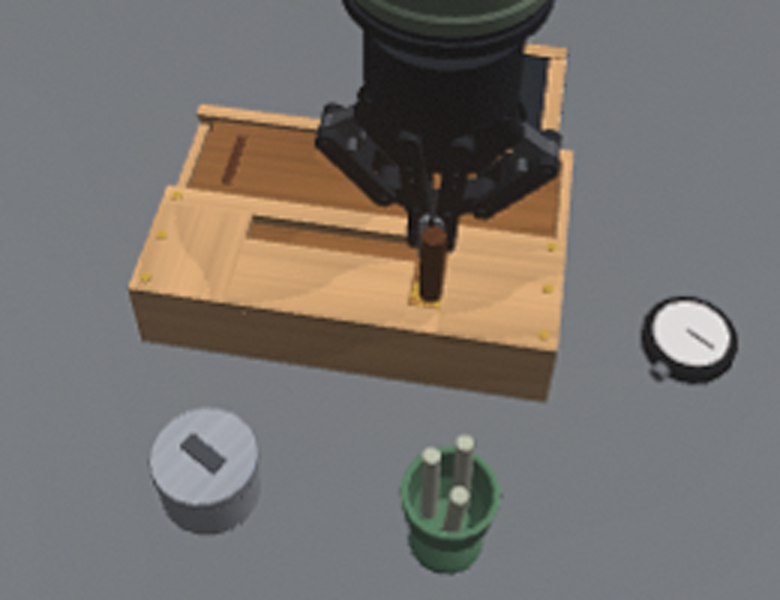

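The peg base is at about (427,295), close to the end of the short leg. I'll press on in small steps until it meets the stop.

```bash
python3 -m crank '[{"hand":1,"dx":0,"dy":0,"dz":-2,"yaw":0},{"hand":1,"dx":0,"dy":0,"dz":-4,"yaw":0}]'; python3 -m crank '[{"hand":1,"dx":0,"dy":0,"dz":-1,"yaw":0},{"hand":1,"dx":0,"dy":0,"dz":-2,"yaw":0}]'; python3 -c "
from h import *
st()"
```

```text
clock: 7.12
position: [0.6301, 0.1138, 0.0693]
tool_rot: [-1.571, 0.0, 1.279]
force: [-3.3, -0.4, -0.3]
grip_width: -0.0004
clock: 7.28
position: [0.6321, 0.1132, 0.0692]
tool_rot: [-1.571, 0.0, 1.279]
force: [-2.5, -0.4, 0.3]
grip_width: -0.0001
t 7.28 pos [0.6321 0.1132 0.0692] rot [-1.5707e+00  1.0000e-04  1.2789e+00] F [-2.49 -0.43  0.27] w -0.0001 box [33.  44.6]
```

```bash
python3 -m crank '[{"hand":1,"dx":0,"dy":0,"dz":-1.5,"yaw":0},{"hand":1,"dx":0,"dy":0,"dz":-3,"yaw":0}]'; python3 -m crank '[{"hand":1,"dx":0,"dy":0,"dz":-1,"yaw":0},{"hand":1,"dx":0,"dy":0,"dz":-2,"yaw":0}]'; python3 -c "
from h import *
st()"
```

```text
clock: 7.45
position: [0.6347, 0.1124, 0.0692]
tool_rot: [-1.57, 0.0, 1.279]
force: [-10.0, 1.3, 3.2]
grip_width: 0.0001
clock: 7.62
position: [0.6352, 0.1123, 0.0691]
tool_rot: [-1.567, 0.001, 1.279]
force: [-19.6, 1.8, 13.1]
grip_width: 0.0004
t 7.62 pos [0.6352 0.1123 0.0691] rot [-1.5671e+00  7.0000e-04  1.2794e+00] F [-19.6    1.84  13.09] w 0.0004 box [36.2 44.7]
```

At the stop (reaction about 20 N). I'll hold briefly, then back straight off and lift.

```bash
python3 -m crank '[{"hand":1,"dx":0,"dy":0,"dz":0,"yaw":0},{"hand":1,"dx":0,"dy":0,"dz":0,"yaw":0},{"hand":1,"dx":0,"dy":0,"dz":0,"yaw":0},{"hand":1,"dx":0,"dy":0,"dz":4,"yaw":0},{"hand":1,"dx":0,"dy":0,"dz":10,"yaw":0},{"hand":1,"dx":0,"dy":0,"dz":25,"yaw":0},{"hand":1,"dx":0,"dy":0,"dz":45,"yaw":0},{"hand":1,"dx":0,"dy":-25,"dz":55,"yaw":0},{"hand":1,"dx":0,"dy":-55,"dz":55,"yaw":0},{"hand":1,"dx":0,"dy":-85,"dz":55,"yaw":0},{"hand":1,"dx":0,"dy":-115,"dz":60,"yaw":0},{"hand":1,"dx":0,"dy":-130,"dz":70,"yaw":0}]'
python3 -m crank '[{"hand":1,"dx":0,"dy":-20,"dz":20,"yaw":0},{"hand":1,"dx":0,"dy":-40,"dz":40,"yaw":0},{"hand":1,"dx":0,"dy":-40,"dz":60,"yaw":0},{"hand":1,"dx":0,"dy":-40,"dz":60,"yaw":0},{"hand":1,"dx":0,"dy":-40,"dz":60,"yaw":0}]'
python3 - <<'E'
from h import *
st()
a=bot.grab_frame("scene")[140:340,200:460,::-1]; cv2.imwrite("pics/s8.png",cv2.resize(a,(780,600),interpolation=cv2.INTER_CUBIC))
cv2.imwrite("pics/w8.png",bot.grab_frame("wrist")[:,:,::-1])
E
```

```text
clock: 8.62
position: [0.5714, 0.1319, 0.2029]
tool_rot: [-1.575, -0.003, 1.278]
force: [0.0, -0.3, 0.7]
grip_width: 0.0002
clock: 9.03
position: [0.5121, 0.1498, 0.24]
tool_rot: [-1.572, -0.001, 1.28]
force: [0.2, -0.8, -0.2]
grip_width: -0.0001
t 9.03 pos [0.5121 0.1498 0.24  ] rot [-1.5720e+00 -1.4000e-03  1.2802e+00] F [ 0.18 -0.78 -0.25] w -0.0001 box [-92.5  45.2]
```

View pics/s8.png

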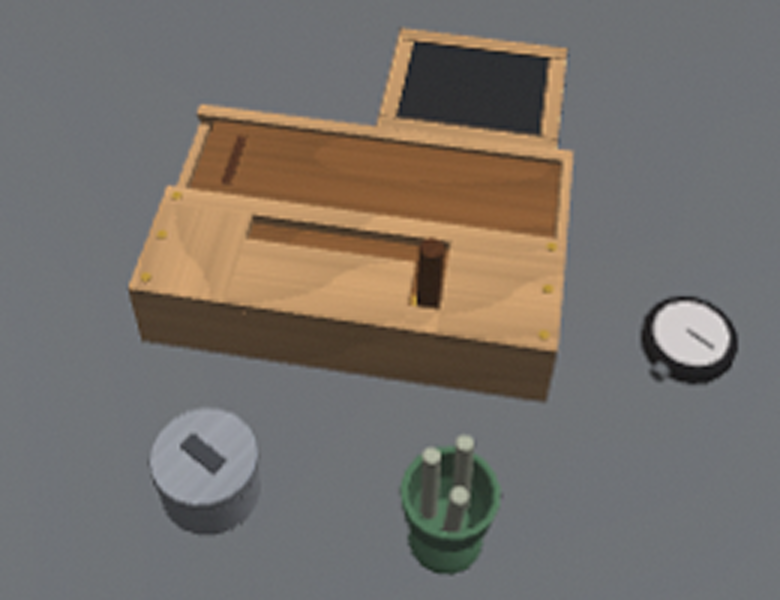

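View pics/w8.png

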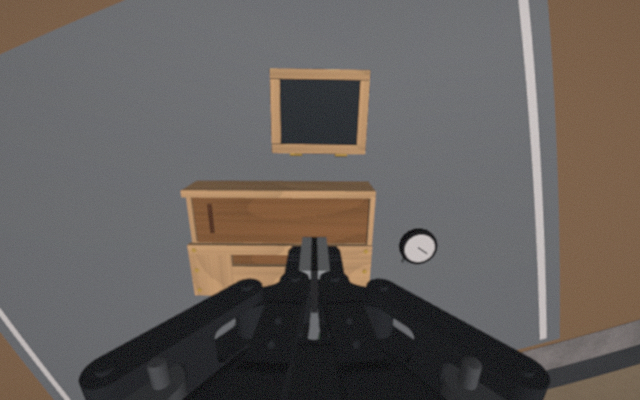

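Run:
```python
from h import *
c,s=np.cos(BP[2]),np.sin(BP[2])
for x in (45,47,50,52):
  print(x,'top',((proj('scene',W(BP,(x,45,100)))-[200,140]+.5)*3-.5).round(0), 'base',((proj('scene',W(BP,(x,45,54)))-[200,140]+.5)*3-.5).round(0))
a=bot.grab_frame("scene")[205:255,325:360,::-1]; cv2.imwrite("pics/s9.png",cv2.resize(a,None,fx=12,fy=12,interpolation=cv2.INTER_CUBIC))
```

```text
45 top [[430. 235.]] base [[427. 285.]]
47 top [[430. 237.]] base [[427. 288.]]
50 top [[429. 242.]] base [[426. 293.]]
52 top [[428. 245.]] base [[425. 295.]]
```

View pics/s9.png

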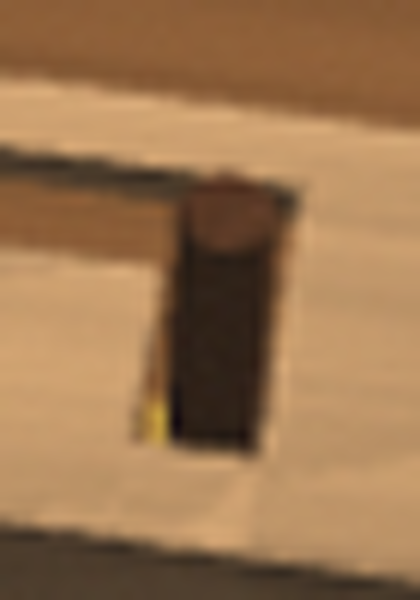

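The close-up shows the peg touching the end wall of the short leg. Its top centre is at zoom (432,248), which matches box x of about 52 with the peg seated. The bystanders haven't moved, so I'm handing it in.

```bash
python3 -c "
from h import *
st(); bot.job_done()"
```

```text
t 9.18 pos [0.5129 0.1489 0.2391] rot [-1.5712  0.      1.2786] F [0.06 0.71 0.16] w -0.0001 box [-91.5  44.6]
the job is handed in; nothing more can be done
```

The pencil box is shut and locked, and I handed the job in at about 9.2 s; no verdict is reported.

- **Pushes:** with the fingers closed and about 12 mm above the deck, I pushed the peg along the long leg until it met the stop (about 24 N sideways, with roughly 11 N upward on the tool). I then went round to its other side and pushed it into the short leg until it met that stop (about 20 N, with roughly 13 N upward). I backed straight off before lifting.
- **Last checks:** the scene camera shows the lid fully shut and the peg seated against the end wall of the short leg. Its top matches a box x of about 52 mm, against 50 mm nominal plus up to 2 mm play. The tin, egg cup, stopwatch and slate look unmoved. The hand is clear at z of about 0.24 m with no contact force.
- **Problems:** one move was refused because its rows left out some keys, and nothing moved. Nothing else failed. My first estimates of where the peg's base stood differed by up to 18 mm between cameras; the side view was the odd one out. I relied on the wrist and scene views, and the pushes agreed with them.

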